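# Wind the musical box and set it playing

## Task

The musical box is held upside down in its frame so its movement can be tried. Wind its brass key clockwise until the spring is full and the key comes up firm against its stop, without forcing it, then slide the black stop knob all the way over to the green dot so that it plays. Let go, and leave the carver's tools and the panel where they are.

Things in the scene. Friction and masses are not known exactly. Their poses are not given: they have to be found in the camera images.
- box: Walnut musical box, 160 x 260 mm, fixed upside down in a cork-lined frame 220 x 320 mm. Origin on the bench top under its centre; x across its 160 mm width, y along its 260 mm length, z up. Its flat underside faces up, 105 mm above the bench; feet 26 mm square, 16 mm high, stand on its corners at x = +-66, y = +-116 mm
- key: Brass butterfly winding key. Origin on its vertical axis (box x = 0, y = +55 mm) at the box's underside; z up, x along the wings. The wings are one flat upright blade 66 mm across (x), 8 mm thick (y), from 14 to 44 mm above the underside. Clockwise from above winds the spring, against 0.1 to 0.19 N m; a ratchet holds it every 20 degrees, so when let go it springs back less than that
- key_grip (a point): Middle of the key's blade, on the axis, 29 mm above the box's underside (134 mm above the bench); same axes as the key
- mainspring: Spring and stopwork, hidden in the box 30 mm under the key, on its axis. Its pose tells nothing of the wind: 3.6 to 5.5 rad of turning are left at the start, and the end is felt: there the key stiffens at once, by some 0.15 N m for each further 0.1 rad. A further 0.1 to 0.4 N m is firm; over 0.7 N m strains it
- slide_knob (a point): Middle of the stop knob, 11 mm above the box's underside: black block 20 mm wide (box x), 16 mm (box y), from 2 to 20 mm above the underside, on a brass track at box x = 0. Starts at the red dot (box y = -30 mm) and slides along box -y, away from the key, to the green dot (box y = -70 mm) with 3 to 5 N
- slide (a joint): How far the stop knob has been slid, m: 0 at the red dot (stopped), 0.040 at the green dot (end of its track). Off the red dot the movement begins to play
- drum (a joint): Turn, rad, of the pinned brass drum (22 mm thick, 110 mm long) seen through the sound hole in the underside. Still while stopped; turns at 0.5 rad/s or more while the box plays, and the key then turns slowly back
- mallet: Carver's round wooden mallet standing on its head, 88 mm thick and 227 mm high; origin under its foot. Leave it
- gouge: Gouge lying on the bench, 225 mm long, pear-shaped wooden handle 36 mm thick; origin at the ferrule, x towards the handle's end. Leave it
- tub: Small clear plastic tub, 72 mm across and 50 mm high; origin under its foot. Leave it
- panel: Limewood panel with carving begun, 130 x 190 x 18 mm; origin under its middle. Leave it

How it is judged (in metres and radians):
On the way, in this order (a step that is already met when the one before it is completed fails the run):
1. the key is wound up firm against its stop (spring full), the stop knob still at the red dot (contact force between key and mainspring above 4 N and value of joint slide below 0.006 m), for 0.1 s.
2. the stop knob is slid to the green dot (value of joint slide above 0.035 m), for 0.2 s.
At the end, for the whole second after the job is handed in: The key has been wound up firm against its stop, then the stop knob slid to within 5 mm of the end of its track at the green dot, and the drum is turning (over 0.3 rad/s); mallet, gouge, tub and panel within 30 mm of where they were (value of joint slide above 0.035 m and velocity of joint drum above 0.3 rad/s and distance of each of mallet, gouge, tub, panel from where it was at the start of the episode below 0.03 m); the robot touches nothing.
It fails at once if the key is forced against its stop (over 50 N on the stopwork, 0.75 N m) (contact force between key and mainspring above 50 N).
It fails at once if a tool, the tub or the panel is knocked away (distance of any of mallet, gouge, tub, panel from where it was at the start of the episode above 0.03 m or angle between any of mallet, tub's own z axis and vertical above 0.5 rad).
It also fails if it takes over 72 s, if anything falls off the work surface, if the arm or the gripper's body presses on something with over 40 N, if the wrist force passes 120 N, or if a joint passes its speed limit or range.

## Robot

A 7-joint arm with a two-finger parallel gripper is mounted at the origin on the work surface. World frame = base frame: x ahead of the robot, y to its left, z up, the work surface at z = 0. Lengths are in mm, angles in rad, forces in N, time in s.
With the tool pointing down it reaches from about 400 to 900 mm from the base axis. Payload 5.6 kg.
Tool frame: the origin (TCP) lies on the centre line of the jaws, within the pads' length; the fingertips stand 8 mm ahead of it and the grasp point (between the pads) lies 11 mm behind it; y points along the fingers, x is the direction in which the jaws open and shut, and the axes are right-handed (so a half turn about y gives the same grasp; the last joint's range is limited). The gripper opens to 92 mm and grips with 3 to 60 N. Pads are 20 mm wide; open, the fingers measure 128 mm over their backs; the gripper's body (75 mm by 189 mm) begins 69 mm behind the grasp point.
Start: joints at [1.16, 0.468, -0.012, 1.603, 0.006, 1.071, -0.056], TCP at [233.676, -606.551, 222.592] pointing down, gripper open.
Joint ranges: [-2.53, 2.53], [-0.31, 2.02], [-1.57, 1.55], [0.28, 2.44], [-1.29, 4.43], [0.15, 1.84], [-2.92, 2.92]. Speed limits (rad/s): [2.57, 2.57, 3.14, 3.14, 3.14, 3.14, 3.14].

## Interface

Orientations are given as a unit quaternion [w, x, y, z].
In Python, from plant import monitor, viewer, job gives the robot as it stands. The module is installed in compiled form; this text tells all that it offers.
- The arm moves only by the tool drive_tool, never from a script. Its argument "increments" is a list of rows, each an object with "dp": the shift along the tool's x, y, z in m, a list of three; "twist": the turn, a rotation vector about the tool's x, y, z in degrees, a list of three; "hand": the finger opening in m, from 0 to 0.0919. In form: [{"dp": [tx, ty, tz], "twist": [ax, ay, az], "hand": hand}, ...]. A call has exactly 5 rows; each row is the pose to reach, as a shift and turn from the pose commanded when the call began, along the tool's axes at that moment; what a row does not reach only later rows make up. A row lasts 1/10 s, in which the tool goes at most 50 mm and 8.59 degrees, less where a joint would pass 70% of its speed; a pose out of reach is approached as far as the arm can. A call with a gripper value outside its range is refused whole. The fingers move at their own pace and stop on an object; "squeeze" is the grip in N (left out, the last holds). Time passes only in rows, so rows that repeat a pose let the fingers close, or fill a call up. It gives the time, the measured TCP pose, the force and the opening at its end, in the units of the state.
- monitor.get_state(): the state, without advancing time (a new reading comes with each control period).
- viewer.get_image(name): name is "scene" or "side" or "wrist"; returns the picture (420x560x3 uint8, blue, green, red); there is no depth.
- viewer.calibration(name): a dict with "fx", "fy", "cx", "cy" (pixels), "D" ([k1, k2, p1, p2, k3] as OpenCV has them; the pictures are not rectified), "pose" (4x4, takes a point from camera to world coordinates); the wrist camera has in their place "mount" (4x4, takes a point from camera to tool coordinates, whose origin is the TCP and whose axes are the tool frame's). Camera axes: x right, y down, z forward; pixel columns grow to the right and rows downward; lengths in mm; the calibration is good to about 2 mm. A picture is of the moment at which its call begins: read the wrist's pose just before it. calibration takes no time and is no camera call.
- job.close_job(): hands the job in, once; it reports no verdict.
The state is a dict: "t": time; "qpos": joint angles; "qvel": joint speeds; "joint_torque": joint torques, N m; "tool_pos": TCP position; "tool_rot": TCP orientation; "force": force on the tool from outside, world axes, zero at the start; "wrist_torque": the same for the moment, N m; "finger_gap": finger opening in mm.
Only numpy, scipy, OpenCV 4.12 (cv2) and the standard library are available. Lean on these libraries where they do the work, as an engineer would, in place of code of your own. Each camera call takes 0.05 s, during which the arm holds its last target. There are 200 camera calls.

## Working session

There is one attempt and no reset: what is moved stays moved. The work goes in short steps, Python scripts to look and compute and a tool call to move; the robot and the scene stay as the last step left them, time stands still between calls to the robot, and variables do not carry over. Pictures are saved under pics/ and viewed, about 8 in all and at most 12, crops included, and the job is handed in when it is done.

Besides the shell and the picture viewer there is one more tool, called after "Request:" as name([rows], argument=value, ...), one row to a line, values as JSON. drive_tool: Moves the arm, as the interface text tells. Its arguments: {"type":"object","properties":{"increments":{"type":"array"},"squeeze":{"type":"number"}},"required":["increments"]}

```bash
mkdir -p pics
cat > h.py <<'E'
import numpy as np, cv2
from plant import monitor, viewer, job
from scipy.spatial.transform import Rotation as R
def st():
    s=monitor.get_state(); return s
def Rt(q): return R.from_quat([q[1],q[2],q[3],q[0]])
def snap(n,f):
    im=viewer.get_image(n); cv2.imwrite('pics/'+f,im); return im
def ray(c,uv,z,pose=None):
    K=np.array([[c['fx'],0,c['cx']],[0,c['fy'],c['cy']],[0,0,1.]])
    p=cv2.undistortPoints(np.array([[uv]],float),K,np.array(c['D'],float))[0,0]
    T=np.array(c['pose'] if pose is None else pose); d=T[:3,:3]@[p[0],p[1],1]; o=T[:3,3]
    return o+d*(z-o[2])/d[2]
def wpose(s):
    T=np.eye(4);T[:3,:3]=Rt(s['tool_rot']).as_matrix();T[:3,3]=s['tool_pos']
    return T@np.array(viewer.calibration('wrist')['mount'])
E
python3 - <<'E'
from h import *
s=st(); print(s); print(Rt(s['tool_rot']).as_matrix().round(3))
a=snap('scene','s1.png'); b=snap('side','d1.png'); 
for n in('scene','side','wrist'): print(viewer.calibration(n))
E
```

```text
{'t': 0.0, 'qpos': array([ 1.16000278,  0.46839919, -0.01158536,  1.6036151 ,  0.00599313,
        1.07140708, -0.05631132]), 'qvel': array([ 0.00032742,  0.00042601, -0.00037227, -0.00045853,  0.00046117,
       -0.00259497,  0.00052967]), 'joint_torque': array([ 3.55975908e-04, -5.20568311e+01, -1.24016771e-02, -2.43744296e+01,
       -5.67496824e-02,  1.71642430e-02,  1.34087845e-04]), 'tool_pos': array([ 233.43344425, -606.02439519,  221.62957995]), 'tool_rot': array([ 0.58330239, -0.58266005,  0.40071269, -0.39961848]), 'force': array([-0.41924941, -0.64988911, -0.16696158]), 'wrist_torque': array([-0.00772634,  0.02775154,  0.05977725]), 'finger_gap': 92.15683937764435}
[[ 0.359 -0.001  0.933]
 [-0.933  0.002  0.359]
 [-0.002 -1.    -0.   ]]
{'fx': 468.3137495919306, 'fy': 468.3137495919306, 'cx': 275.9792426971627, 'cy': 210.70304021516554, 'D': array([-0.14427071,  0.        ,  0.        ,  0.        ,  0.        ]), 'pose': array([[ 7.50413240e-01,  5.60830779e-01, -3.49783942e-01,
         9.54847418e+02],
       [ 6.60965212e-01, -6.38503062e-01,  3.94257312e-01,
        -
[... 551 characters left out ...]
       [-2.19891037e-02, -8.67171539e-01, -4.97523871e-01,
         6.23088020e+02],
       [ 0.00000000e+00,  0.00000000e+00,  0.00000000e+00,
         1.00000000e+00]])}
{'fx': 369.05950315104167, 'fy': 369.05950315104167, 'cx': 285.7553515294828, 'cy': 208.13531328014068, 'D': array([0.02595849, 0.        , 0.        , 0.        , 0.        ]), 'mount': array([[ 9.99999361e-01,  9.03710259e-04,  6.79926684e-04,
        -6.41112160e-01],
       [-3.85909272e-04, -2.92451529e-01,  9.56280270e-01,
        -1.61841501e+02],
       [ 1.06304589e-03, -9.56279921e-01, -2.92450993e-01,
         8.41984804e+01],
       [ 0.00000000e+00,  0.00000000e+00,  0.00000000e+00,
         1.00000000e+00]])}
```

View pics/s1.png

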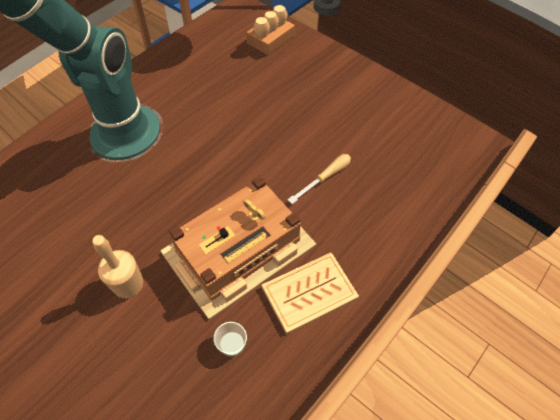

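View pics/d1.png

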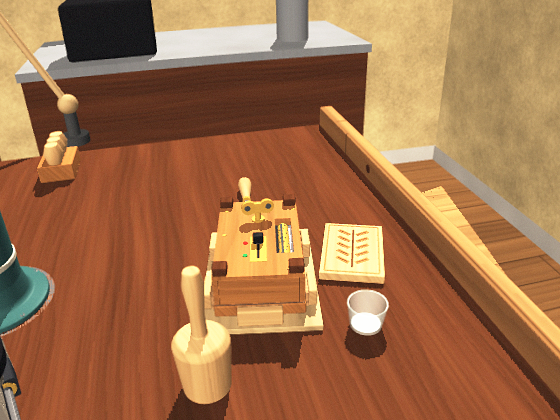

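The scene view shows the box near (240,240), with the key around (255,210), the knob around (222,235) and the mallet at (120,270). The side view shows the key at (258,208) and the knob at (258,240). Next I'll enlarge both.

Run:
```python
import cv2,numpy as np
a=cv2.imread('pics/s1.png')[170:320,150:325];b=cv2.imread('pics/d1.png')[170:320,190:350]
f=lambda x:cv2.resize(x,None,fx=4,fy=4,interpolation=2)
cv2.imwrite('pics/c1.png',f(a));cv2.imwrite('pics/c2.png',f(b))
```

```text
(no output)
```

View pics/c1.png

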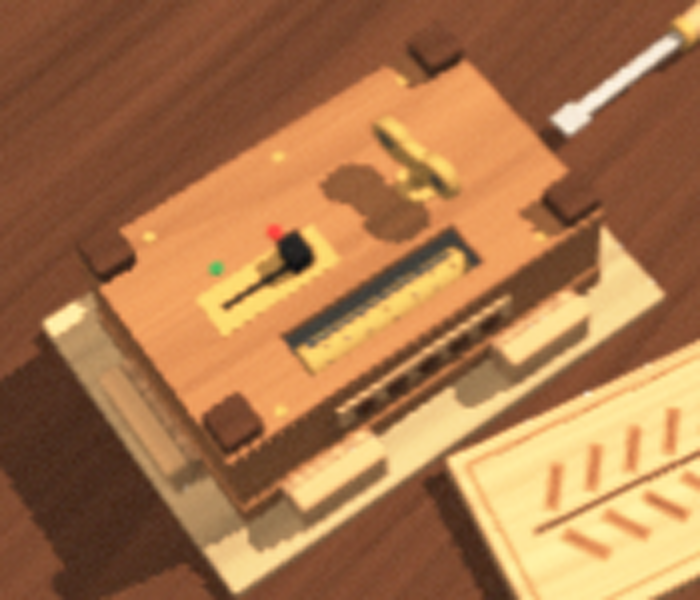

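View pics/c2.png

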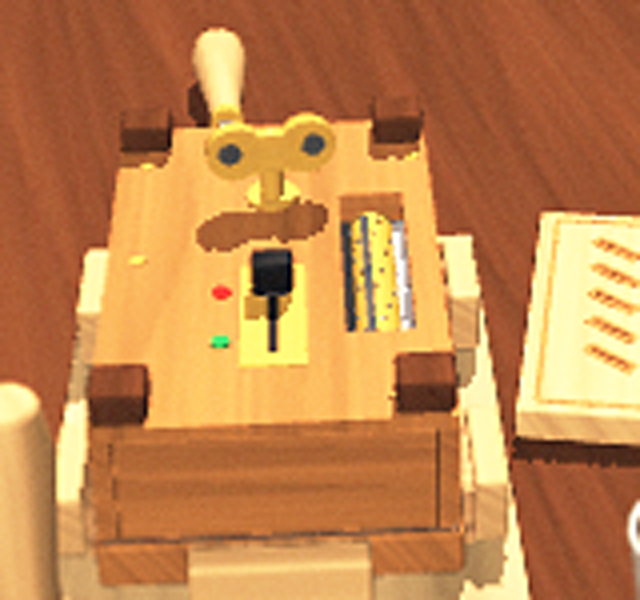

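Run:
```python
from h import *
from scipy.optimize import least_squares
cs,cd=viewer.calibration('scene'),viewer.calibration('side')
P=lambda c,o,uv,z: ray(c,(uv[0]/4+o[0],uv[1]/4+o[1]),z)
S=lambda uv,z:P(cs,(150,170),uv,z); D=lambda uv,z:P(cd,(190,170),uv,z)
L=np.array([[-66,116],[66,116],[-66,-116],[66,-116]])
for n,f,px in(('scene',S,[(437,48),(572,198),(108,255),(233,418)]),('side',D,[(146,117),(397,103),(119,377),(426,366)])):
    w=np.array([f(p,121)[:2] for p in px])
    def m(v): c,s_=np.cos(v[2]),np.sin(v[2]); return L@np.array([[c,s_],[-s_,c]])+v[:2]
    r=least_squares(lambda v:(m(v)-w).ravel(),[600,-200,0.]); v=r.x
    print(n,v,np.degrees(v[2]),'res',r.fun.round(1))
    M=R.from_euler('z',v[2]).as_matrix()
    for q in((0,55),(0,-30),(0,-70)): print(q,(M@[*q,0])[:2]+v[:2])
print('key scene',S((385,124),143),S((450,187),143)); print('key side',D((230,152),134),D((315,143),134))
print('knob top',S((293,243),125),D((272,258),125))
print('mallet',ray(cs,(124,277),0),'gouge tip',ray(cs,(292,200),5))
```

```text
scene [ 5.34584099e+02 -6.08064813e+01 -1.97390975e-01] -11.309669790184426 res [-0.4  0.5  0.4  1.1 -2.4  0.6  2.4 -2.3]
(0, 55) [545.37023937  -6.87449468]
(0, -30) [528.70075001 -90.22392854]
(0, -70) [ 520.85628444 -129.44719153]
side [ 5.30612081e+02 -6.13841616e+01 -1.93593865e-01] -11.092111387928343 res [ 0.2  2.2 -0.8 -1.7 -0.5 -1.   1.1  0.5]
(0, 55) [541.19335863  -7.41160776]
(0, -30) [524.84047569 -90.82373649]
(0, -70) [ 517.14500136 -130.07650295]
key scene [517.6523392  -4.4515851 143.       ] [573.76896559 -11.0296237  143.        ]
key side [520.70551532  -7.86651721 134.        ] [563.13399215 -10.6290568  134.        ]
knob top [524.58479504 -88.64220299 125.        ] [524.21212907 -93.9944794  125.        ]
mallet [ 373.91964298 -301.23238805    0.        ] gouge tip [538.88149901 137.60613907   5.        ]
```

Request:
drive_tool([
  {"dp": [0,-0.05,0],"twist": [0,-8,0],"hand": 0.06},
  {"dp": [0,-0.1,0],"twist": [0,-16,0],"hand": 0.06},
  {"dp": [-0.03,-0.11,0.035],"twist": [0,-24,0],"hand": 0.06},
  {"dp": [-0.06,-0.11,0.07],"twist": [0,-32,0],"hand": 0.06},
  {"dp": [-0.09,-0.11,0.105],"twist": [0,-40,0],"hand": 0.06},
])

```text
t: 0.6
tool_pos: [299.8, -483.4, 332.8]
tool_rot: [-0.685, 0.685, -0.175, 0.175]
force: [0.8, -0.1, -0.1]
finger_gap: 60.0
```

```bash
cat >> h.py <<'E'
def rel(p,yaw,s=None):
    """dp (tool axes, m) and twist (deg) to TCP p (mm), tool y down, tool x at yaw deg"""
    s=s or st(); M=Rt(s['tool_rot']).as_matrix(); a=np.radians(yaw)
    T=np.column_stack([[np.cos(a),np.sin(a),0],[0,0,-1],[-np.sin(a),np.cos(a),0]])
    print('t',round(s['t'],2),'pos',s['tool_pos'].round(1),'yaw',np.degrees(np.arctan2(M[1,0],M[0,0])).round(1),'q',s['qpos'].round(2),'gap',round(s['finger_gap'],1),'F',s['force'].round(1),'T',s['wrist_torque'].round(3))
    print('dp',(M.T@(np.array(p)-s['tool_pos'])/1000).round(4),'twist',np.degrees(R.from_matrix(M.T@T).as_rotvec()).round(1))
E
python3 -c "
from h import *
rel([543,-7,250],84)"
```

```text
t 0.6 pos [ 299.8 -483.4  332.8] yaw -28.6 q [ 1.12  0.25 -0.2   1.66  0.05  1.23  0.41] gap 60.0 F [ 0.8 -0.1 -0.1] T [-0.011 -0.081 -0.006]
dp [-0.015   0.0826  0.5347] twist [   0.  -112.6    0. ]
```

Request:
drive_tool([
  {"dp": [-0.002,0,0.045],"twist": [0,-8,0],"hand": 0.06},
  {"dp": [-0.004,0,0.09],"twist": [0,-16,0],"hand": 0.06},
  {"dp": [-0.006,0,0.135],"twist": [0,-24,0],"hand": 0.06},
  {"dp": [-0.008,0,0.18],"twist": [0,-32,0],"hand": 0.06},
  {"dp": [-0.01,0,0.225],"twist": [0,-40,0],"hand": 0.06},
])

```text
t: 1.1
tool_pos: [399.7, -281.2, 332.4]
tool_rot: [-0.704, 0.704, 0.07, -0.07]
force: [0.8, 0.1, 0.2]
finger_gap: 59.8
```

```bash
python3 -c "
from h import *
rel([543,-7,250],84)"
```

```text
t 1.1 pos [ 399.7 -281.2  332.4] yaw 11.4 q [ 0.94  0.12 -0.43  1.83  0.05  1.21  0.69] gap 59.8 F [0.8 0.1 0.2] T [-0.029 -0.099  0.006]
dp [0.1947 0.0823 0.2405] twist [ -0.  -72.6  -0. ]
```

Request:
drive_tool([
  {"dp": [0.027,0,0.034],"twist": [0,-8,0],"hand": 0.06},
  {"dp": [0.055,0,0.068],"twist": [0,-16,0],"hand": 0.06},
  {"dp": [0.083,0,0.102],"twist": [0,-24,0],"hand": 0.06},
  {"dp": [0.11,0,0.137],"twist": [0,-32,0],"hand": 0.06},
  {"dp": [0.137,0.01,0.17],"twist": [0,-40,0],"hand": 0.06},
])

```text
t: 1.6
tool_pos: [502.2, -88.2, 323.4]
tool_rot: [-0.637, 0.638, 0.307, -0.306]
force: [0.6, -0.1, 0.0]
finger_gap: 59.8
```

```bash
python3 -c "
from h import *
rel([543,-7,250],84)"
```

```text
t 1.6 pos [502.2 -88.2 323.4] yaw 51.4 q [ 0.69  0.2  -0.66  1.79  0.13  1.2   0.89] gap 59.8 F [ 0.6 -0.1  0. ] T [-0.051 -0.173 -0.   ]
dp [0.0889 0.0734 0.019 ] twist [  0.1 -32.6  -0. ]
```

Request:
drive_tool([
  {"dp": [0.025,0.02,0.005],"twist": [0,-8,0],"hand": 0.05},
  {"dp": [0.05,0.04,0.01],"twist": [0,-16,0],"hand": 0.05},
  {"dp": [0.075,0.06,0.015],"twist": [0,-24,0],"hand": 0.05},
  {"dp": [0.089,0.073,0.019],"twist": [0,-32,0],"hand": 0.05},
  {"dp": [0.089,0.073,0.019],"twist": [0,-32.6,0],"hand": 0.05},
])

```text
t: 2.1
tool_pos: [541.3, -6.5, 247.5]
tool_rot: [0.527, -0.524, -0.472, 0.473]
force: [0.2, 0.2, -0.1]
finger_gap: 49.8
```

```bash
python3 -c "
from h import *
rel([543,-7,250],84)
s=st();np.save('w1.npy',wpose(s));snap('wrist','w1.png')"
```

```text
t 2.1 pos [541.3  -6.5 247.5] yaw 83.9 q [ 0.57  0.37 -0.76  1.8   0.28  1.09  1.17] gap 49.8 F [ 0.2  0.2 -0.1] T [ 0.03  -0.156 -0.005]
dp [-0.0003 -0.0025 -0.0017] twist [-0.2 -0.1  0.1]
```

View pics/w1.png

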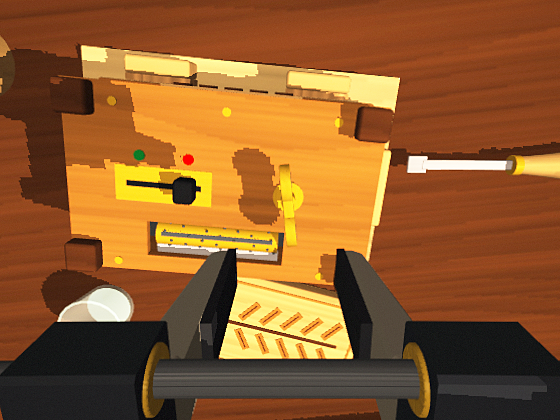

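The wrist view shows the key blade's top edge from (285,166) to (291,245), the knob top at (184,187), and foot tops at (376,121), (77,95) and (82,252).

Run:
```python
from h import *
c=viewer.calibration('wrist');T=np.load('w1.npy')
w=lambda u,z:ray(c,u,z,T)[:2].round(1)
a,b=w((285,167),147),w((291,244),147);print('key',a,b,(a+b)/2,np.degrees(np.arctan2(*(b-a)[::-1])),np.linalg.norm(b-a))
print('boss',w((292,197),108)); print('knob',w((184,187),125)); f=[w(p,121) for p in((77,95),(376,121),(82,252))];print(f, (f[1]+f[2])/2)
d=f[1]-f[0];print(np.degrees(np.arctan2(d[1],d[0]))-90,np.linalg.norm(d),np.linalg.norm(f[2]-f[0]))
```

```text
key [508.4  -2.3] [568.1  -4. ] [538.25  -3.15] -1.6310973381604823 59.72419945047405
boss [5.416e+02 1.000e-01]
knob [519.9 -83.8]
[array([ 443.7, -150.3]), array([485.3,  69.7]), array([ 567.2, -179.9])] [526.25 -55.1 ]
-10.707686474793974 223.89854845442835 126.99767714411163
```

Request:
drive_tool([
  {"dp": [0.001,0.03,0],"twist": [0,-3,0],"hand": 0.05},
  {"dp": [0.001,0.06,0],"twist": [0,-3,0],"hand": 0.05},
  {"dp": [0.001,0.09,0],"twist": [0,-3,0],"hand": 0.05},
  {"dp": [0.001,0.11,0],"twist": [0,-3,0],"hand": 0.05},
  {"dp": [0.001,0.122,0],"twist": [0,-3,0],"hand": 0.05},
])

```text
t: 2.65
tool_pos: [542.0, -9.6, 126.8]
tool_rot: [-0.515, 0.515, 0.483, -0.485]
force: [-0.4, 0.0, 0.7]
finger_gap: 49.9
```

```bash
python3 -c "
from h import *
rel([542,-5.5,125],88)
s=st();np.save('w2.npy',wpose(s));w=snap('wrist','w2.png');d=snap('side','d2.png')
cv2.imwrite('pics/m2.png',np.hstack([cv2.resize(w[120:390,200:380],(400,600),interpolation=2),cv2.resize(d[100:280,190:310],(400,600),interpolation=2)]))"
```

```text
t 2.65 pos [542.   -9.6 126.8] yaw 86.4 q [ 0.49  0.52 -0.68  1.91  0.43  0.86  1.1 ] gap 49.9 F [-0.4  0.   0.7] T [ 0.09  -0.153  0.019]
dp [0.0041 0.0018 0.0002] twist [-0.1 -1.6 -0.1]
```

View pics/m2.png

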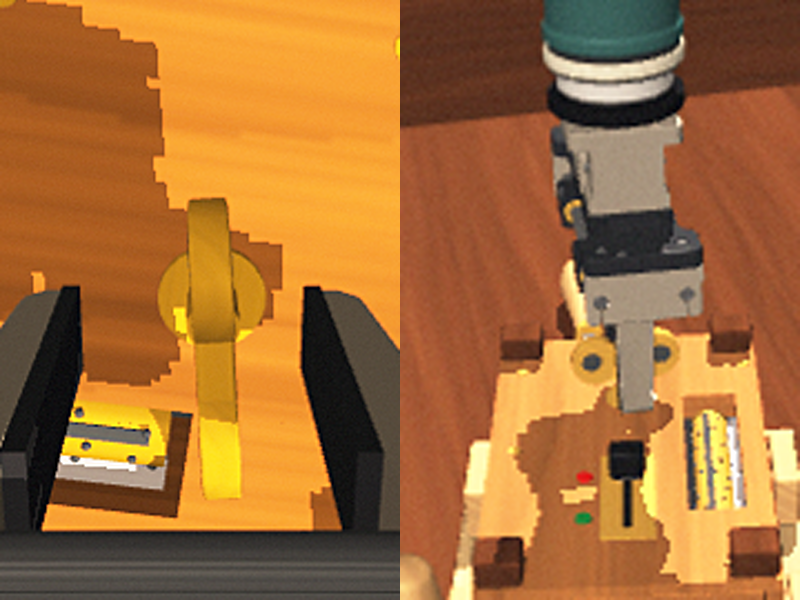

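The wrist crop shows the blade about 5 mm towards +tool x from the jaw centre and turned roughly 2.5° from the pads. The side view shows x is good. I'll centre, then close.

Request:
drive_tool([
  {"dp": [0.0045,0.001,0],"twist": [0,-2.5,0],"hand": 0.05},
  {"dp": [0.0045,0.001,0],"twist": [0,-2.5,0],"hand": 0.03},
  {"dp": [0.0045,0.001,0],"twist": [0,-2.5,0],"hand": 0.018},
  {"dp": [0.0045,0.001,0],"twist": [0,-2.5,0],"hand": 0.0},
  {"dp": [0.0045,0.001,0],"twist": [0,-2.5,0],"hand": 0.0},
], squeeze=10)

```text
t: 3.25
tool_pos: [542.9, -3.4, 126.9]
tool_rot: [-0.503, 0.504, 0.496, -0.496]
force: [-0.6, 0.4, -0.0]
finger_gap: 20.1
```

```bash
python3 -c "
from h import *
rel([542,-5,125],89)"
```

```text
t 3.25 pos [542.9  -3.4 126.9] yaw 89.1 q [ 0.49  0.52 -0.7   1.91  0.44  0.86  1.13] gap 20.1 F [-0.6  0.4 -0. ] T [ 0.031 -0.168 -0.031]
dp [-0.0016  0.0019  0.0009] twist [ 0.   0.1 -0. ]
```

Request:
drive_tool([
  {"dp": [0,0,0],"twist": [0,0,0],"hand": 0.0},
  {"dp": [0,0,0],"twist": [0,0,0],"hand": 0.0},
  {"dp": [0,0,0],"twist": [0,0,0],"hand": 0.0},
  {"dp": [0,0,0],"twist": [0,0,0],"hand": 0.0},
  {"dp": [0,0,0],"twist": [0,0,0],"hand": 0.0},
], squeeze=10)

```text
t: 3.75
tool_pos: [542.8, -4.4, 126.7]
tool_rot: [-0.503, 0.504, 0.496, -0.497]
force: [-0.1, -6.3, 2.6]
finger_gap: 11.0
```

```bash
python3 -c "
from h import *
rel([542,-5,125],89)"
```

```text
t 3.75 pos [542.8  -4.4 126.7] yaw 89.1 q [ 0.49  0.52 -0.7   1.91  0.44  0.86  1.13] gap 11.0 F [-0.1 -6.3  2.6] T [-1.254 -0.063  0.085]
dp [-0.0006  0.0017  0.0008] twist [-0.   0.1 -0.1]
```

Request:
drive_tool([
  {"dp": [-0.0015,0,0],"twist": [0,0,0],"hand": 0.0},
  {"dp": [-0.0015,0,0],"twist": [0,0,0],"hand": 0.0},
  {"dp": [-0.0015,0,0],"twist": [0,0,0],"hand": 0.0},
  {"dp": [-0.0015,0,0],"twist": [0,0,0],"hand": 0.0},
  {"dp": [-0.0015,0,0],"twist": [0,0,0],"hand": 0.0},
], squeeze=10)

```text
t: 4.25
tool_pos: [542.8, -4.5, 126.7]
tool_rot: [-0.504, 0.504, 0.497, -0.496]
force: [0.1, -3.3, 4.0]
finger_gap: 10.8
```

```bash
python3 -c "
from h import *
rel([542,-5,125],89)"
```

```text
t 4.25 pos [542.8  -4.5 126.7] yaw 89.2 q [ 0.49  0.52 -0.7   1.91  0.44  0.86  1.13] gap 10.8 F [ 0.1 -3.3  4. ] T [-0.485 -0.074  0.044]
dp [-0.0005  0.0017  0.0008] twist [0.  0.2 0. ]
```

Request:
drive_tool([
  {"dp": [-0.0015,0,0],"twist": [0,0,0],"hand": 0.0},
  {"dp": [-0.0015,0,0],"twist": [0,0,0],"hand": 0.0},
  {"dp": [-0.0015,0,0],"twist": [0,5,0],"hand": 0.0},
  {"dp": [-0.0015,0,0],"twist": [0,10,0],"hand": 0.0},
  {"dp": [-0.0015,0,0],"twist": [0,15,0],"hand": 0.0},
], squeeze=45)

```text
t: 4.75
tool_pos: [542.7, -5.2, 126.7]
tool_rot: [0.565, -0.564, -0.426, 0.425]
force: [-0.5, 1.2, 3.7]
finger_gap: 8.7
```

```bash
python3 -c "
from h import *
rel([542,-6,126.7],74)"
```

```text
t 4.75 pos [542.7  -5.2 126.7] yaw 74.0 q [ 0.45  0.5  -0.64  1.91  0.39  0.85  0.9 ] gap 8.7 F [-0.5  1.2  3.7] T [0.264 0.016 0.133]
dp [-0.001  -0.      0.0005] twist [-0.   0.   0.1]
```

Request:
drive_tool([
  {"dp": [0,0,0],"twist": [0,8,0],"hand": 0.0},
  {"dp": [0,0,0],"twist": [0,16,0],"hand": 0.0},
  {"dp": [0,0,0],"twist": [0,24,0],"hand": 0.0},
  {"dp": [0,0,0],"twist": [0,32,0],"hand": 0.0},
  {"dp": [0,0,0],"twist": [0,40,0],"hand": 0.0},
])

```text
t: 5.25
tool_pos: [541.9, -6.5, 126.6]
tool_rot: [-0.676, 0.677, 0.205, -0.207]
force: [-3.7, -1.6, 5.1]
finger_gap: 9.0
```

```bash
python3 -c "
from h import *
rel([542.5,-5.5,126.7],34)"
```

```text
t 5.25 pos [541.9  -6.5 126.6] yaw 33.9 q [ 0.33  0.46 -0.47  1.92  0.28  0.82  0.29] gap 9.0 F [-3.7 -1.6  5.1] T [-0.405  0.671  0.158]
dp [ 0.0011 -0.0001  0.0004] twist [-0.  -0.1 -0.1]
```

Request:
drive_tool([
  {"dp": [-0.0015,0,0],"twist": [0,8,0],"hand": 0.0},
  {"dp": [-0.0015,0,0],"twist": [0,16,0],"hand": 0.0},
  {"dp": [-0.0015,0,0],"twist": [0,24,0],"hand": 0.0},
  {"dp": [-0.0015,0,0],"twist": [0,32,0],"hand": 0.0},
  {"dp": [-0.0015,0,0],"twist": [0,40,0],"hand": 0.0},
])

```text
t: 5.75
tool_pos: [540.3, -6.9, 126.6]
tool_rot: [-0.706, 0.706, -0.038, 0.037]
force: [-4.0, -0.0, 6.5]
finger_gap: 9.3
```

```bash
python3 -c "
from h import *
rel([542.5,-5.5,126.7],-6)"
```

```text
t 5.75 pos [540.3  -6.9 126.6] yaw -6.1 q [ 0.2   0.44 -0.31  1.93  0.18  0.8  -0.32] gap 9.3 F [-4.  -0.   6.5] T [-0.156  0.979  0.164]
dp [ 0.002  -0.0001  0.0017] twist [ 0.  -0.1 -0.1]
```

Request:
drive_tool([
  {"dp": [0,0,0],"twist": [0,8,0],"hand": 0.0},
  {"dp": [0,0,0],"twist": [0,16,0],"hand": 0.0},
  {"dp": [0,0,0],"twist": [0,24,0],"hand": 0.0},
  {"dp": [0,0,0],"twist": [0,32,0],"hand": 0.0},
  {"dp": [0,0,0],"twist": [0,40,0],"hand": 0.0},
])

```text
t: 6.25
tool_pos: [538.9, -6.3, 126.6]
tool_rot: [-0.65, 0.651, -0.279, 0.275]
force: [-8.5, 1.2, 11.3]
finger_gap: 8.9
```

```bash
python3 -c "
from h import *
rel([542.5,-5.5,126.7],-46)"
```

```text
t 6.25 pos [538.9  -6.3 126.6] yaw -46.1 q [ 0.08  0.42 -0.16  1.94  0.09  0.79 -0.93] gap 8.9 F [-8.5  1.2 11.3] T [0.281 1.844 0.15 ]
dp [ 0.0019 -0.0001  0.0031] twist [ 0.2 -0.1 -0.2]
```

Request:
drive_tool([
  {"dp": [-0.0027,-0.001,-0.0022],"twist": [0,8,0],"hand": 0.0},
  {"dp": [-0.0027,-0.001,-0.0022],"twist": [0,16,0],"hand": 0.0},
  {"dp": [-0.0027,-0.001,-0.0022],"twist": [0,24,0],"hand": 0.0},
  {"dp": [-0.0027,-0.001,-0.0022],"twist": [0,32,0],"hand": 0.0},
  {"dp": [-0.0027,-0.001,-0.0022],"twist": [0,40,0],"hand": 0.0},
])

```text
t: 6.75
tool_pos: [538.0, -4.9, 126.8]
tool_rot: [0.517, -0.517, 0.483, -0.482]
force: [1.8, 4.2, -3.0]
finger_gap: 9.0
```

```bash
python3 -c "
from h import *
rel([540,-6,126.7],-86)"
```

```text
t 6.75 pos [538.   -4.9 126.8] yaw -86.0 q [-0.05  0.4  -0.    1.96 -0.    0.78 -1.55] gap 9.0 F [ 1.8  4.2 -3. ] T [ 0.882 -0.332  0.237]
dp [0.0012 0.0001 0.0019] twist [-0.  -0.  -0.1]
```

Request:
drive_tool([
  {"dp": [-0.0015,0,0.0005],"twist": [0,6,0],"hand": 0.0},
  {"dp": [-0.0015,0,0.0005],"twist": [0,12,0],"hand": 0.0},
  {"dp": [-0.0015,0,0.0005],"twist": [0,18,0],"hand": 0.0},
  {"dp": [-0.0015,0,0.0005],"twist": [0,24,0],"hand": 0.0},
  {"dp": [-0.0015,0,0.0005],"twist": [0,24,0],"hand": 0.0},
])

```text
t: 7.25
tool_pos: [538.1, -3.9, 126.8]
tool_rot: [0.407, -0.407, 0.579, -0.578]
force: [0.8, 2.0, -4.4]
finger_gap: 8.6
```

```bash
python3 -c "
from h import *
rel([540,-6,126.7],-110)"
```

```text
t 7.25 pos [538.1  -3.9 126.8] yaw -109.8 q [-0.13  0.4   0.09  1.96 -0.05  0.78 -1.92] gap 8.6 F [ 0.8  2.  -4.4] T [ 0.68  -0.411  0.164]
dp [0.0013 0.0001 0.0025] twist [ 0.1  0.2 -0. ]
```

Request:
drive_tool([
  {"dp": [0,0,0],"twist": [0,5,0],"hand": 0.0},
  {"dp": [0,0,0],"twist": [0,10,0],"hand": 0.0},
  {"dp": [0,0,0],"twist": [0,15,0],"hand": 0.0},
  {"dp": [0,0,0],"twist": [0,15,0],"hand": 0.0},
  {"dp": [0,0,0],"twist": [0,15,0],"hand": 0.0},
])

```text
t: 7.75
tool_pos: [538.3, -3.4, 126.8]
tool_rot: [0.329, -0.329, 0.626, -0.625]
force: [2.4, 4.6, -6.9]
finger_gap: 9.1
```

```bash
python3 -c "
from h import *
rel([540,-6,126.7],-125)"
```

```text
t 7.75 pos [538.3  -3.4 126.8] yaw -124.5 q [-0.18  0.4   0.15  1.96 -0.09  0.78 -2.15] gap 9.1 F [ 2.4  4.6 -6.9] T [ 1.236 -0.656  0.112]
dp [0.0012 0.0001 0.0029] twist [ 0.1  0.5 -0.1]
```

Request:
drive_tool([
  {"dp": [-0.0018,0.001,0],"twist": [0,5,0],"hand": 0.0},
  {"dp": [-0.0018,0.001,0],"twist": [0,10,0],"hand": 0.0},
  {"dp": [-0.0018,0.001,0],"twist": [0,15,0],"hand": 0.0},
  {"dp": [-0.0018,0.001,0],"twist": [0,15,0],"hand": 0.0},
  {"dp": [-0.0018,0.001,0],"twist": [0,15,0],"hand": 0.0},
])

```text
t: 8.25
tool_pos: [538.8, -2.9, 126.7]
tool_rot: [0.244, -0.245, 0.664, -0.663]
force: [-3.7, 2.9, 3.2]
finger_gap: 9.1
```

```bash
python3 -c "
from h import *
rel([540,-6,126.7],-140)"
```

```text
t 8.25 pos [538.8  -2.9 126.7] yaw -139.6 q [-0.23  0.41  0.21  1.97 -0.12  0.78 -2.39] gap 9.1 F [-3.7  2.9  3.2] T [1.125 0.583 0.147]
dp [ 0.0011 -0.      0.0031] twist [0.1 0.4 0. ]
```

Request:
drive_tool([
  {"dp": [0,0,0],"twist": [0,5,0],"hand": 0.0},
  {"dp": [0,0,0],"twist": [0,10,0],"hand": 0.0},
  {"dp": [0,0,0],"twist": [0,15,0],"hand": 0.0},
  {"dp": [0,0,0],"twist": [0,15,0],"hand": 0.0},
  {"dp": [0,0,0],"twist": [0,15,0],"hand": 0.0},
])

```text
t: 8.75
tool_pos: [539.3, -2.6, 126.7]
tool_rot: [0.156, -0.156, 0.69, -0.689]
force: [-2.3, 6.0, 2.8]
finger_gap: 9.2
```

```bash
python3 -c "
from h import *
rel([540,-6,126.7],-155)"
```

```text
t 8.75 pos [539.3  -2.6 126.7] yaw -154.6 q [-0.27  0.41  0.27  1.97 -0.15  0.78 -2.62] gap 9.2 F [-2.3  6.   2.8] T [1.342 0.288 0.142]
dp [ 0.0008 -0.      0.0033] twist [ 0.1  0.4 -0. ]
```

Request:
drive_tool([
  {"dp": [0,0,0],"twist": [0,0,0],"hand": 0.05},
  {"dp": [0,0,0],"twist": [0,0,0],"hand": 0.05},
  {"dp": [0,0,0],"twist": [0,0,0],"hand": 0.05},
  {"dp": [0,0,0],"twist": [0,0,0],"hand": 0.05},
  {"dp": [0,-0.01,0],"twist": [0,0,0],"hand": 0.05},
])

```text
t: 9.25
tool_pos: [538.4, -4.2, 135.8]
tool_rot: [-0.153, 0.155, -0.69, 0.69]
force: [0.2, -0.5, -0.2]
finger_gap: 46.6
```

Request:
drive_tool([
  {"dp": [0,-0.03,0],"twist": [0,0,0],"hand": 0.05},
  {"dp": [0,-0.06,0],"twist": [0,-8,0],"hand": 0.05},
  {"dp": [0,-0.09,0],"twist": [0,-16,0],"hand": 0.05},
  {"dp": [0,-0.1,0],"twist": [0,-24,0],"hand": 0.05},
  {"dp": [0,-0.1,0],"twist": [0,-32,0],"hand": 0.05},
])

```text
t: 9.75
tool_pos: [540.8, -4.0, 239.7]
tool_rot: [-0.342, 0.338, -0.619, 0.621]
force: [-1.4, -0.5, -0.0]
finger_gap: 50.2
```

Request:
drive_tool([
  {"dp": [0,0,0],"twist": [0,-8,0],"hand": 0.05},
  {"dp": [0,0,0],"twist": [0,-16,0],"hand": 0.05},
  {"dp": [0,0,0],"twist": [0,-24,0],"hand": 0.05},
  {"dp": [0,0,0],"twist": [0,-32,0],"hand": 0.05},
  {"dp": [0,0,0],"twist": [0,-40,0],"hand": 0.05},
])

```text
t: 10.25
tool_pos: [539.5, -4.0, 237.4]
tool_rot: [0.532, -0.532, 0.466, -0.467]
force: [0.1, -1.0, -0.3]
finger_gap: 50.0
```

Request:
drive_tool([
  {"dp": [0,0,0],"twist": [0,-8,0],"hand": 0.05},
  {"dp": [0,0,0],"twist": [0,-16,0],"hand": 0.05},
  {"dp": [0,0,0],"twist": [0,-24,0],"hand": 0.05},
  {"dp": [0,0,0],"twist": [0,-32,0],"hand": 0.05},
  {"dp": [0,0,0],"twist": [0,-40,0],"hand": 0.05},
])

```text
t: 10.75
tool_pos: [539.5, -4.1, 237.3]
tool_rot: [-0.659, 0.659, -0.256, 0.257]
force: [0.3, 0.0, -1.1]
finger_gap: 49.8
```

Request:
drive_tool([
  {"dp": [0,0,0],"twist": [0,-8,0],"hand": 0.05},
  {"dp": [0,0,0],"twist": [0,-16,0],"hand": 0.05},
  {"dp": [0,0,0],"twist": [0,-24,0],"hand": 0.05},
  {"dp": [0,0,0],"twist": [0,-32,0],"hand": 0.05},
  {"dp": [0,0,0],"twist": [0,-40,0],"hand": 0.05},
])

```text
t: 11.25
tool_pos: [539.5, -4.1, 237.3]
tool_rot: [-0.707, 0.707, -0.015, 0.016]
force: [0.4, 0.5, 0.2]
finger_gap: 50.1
```

Request:
drive_tool([
  {"dp": [0,0,0],"twist": [0,-8,0],"hand": 0.05},
  {"dp": [0,0,0],"twist": [0,-16,0],"hand": 0.05},
  {"dp": [0,0,0],"twist": [0,-24,0],"hand": 0.05},
  {"dp": [0,0,0],"twist": [0,-32,0],"hand": 0.05},
  {"dp": [0,0,0],"twist": [0,-36,0],"hand": 0.05},
])

```text
t: 11.75
tool_pos: [539.5, -4.1, 237.3]
tool_rot: [-0.677, 0.678, 0.203, -0.203]
force: [-0.8, -0.1, 0.8]
finger_gap: 49.8
```

```bash
python3 -c "
from h import *
rel([540.5,-4.5,126.7],33)
s=st();np.save('w3.npy',wpose(s));w=snap('wrist','w3.png')
cv2.imwrite('pics/c3.png',cv2.resize(w[80:330,150:430],None,fx=2.4,fy=2.4,interpolation=2))"
```

```text
t 11.75 pos [539.5  -4.1 237.3] yaw 33.4 q [ 0.13  0.28 -0.22  1.85  0.07  1.02  0.46] gap 49.8 F [-0.8 -0.1  0.8] T [-0.087 -0.11   0.001]
dp [ 0.0006  0.1106 -0.0008] twist [0.1 0.4 0. ]
```

View pics/c3.png

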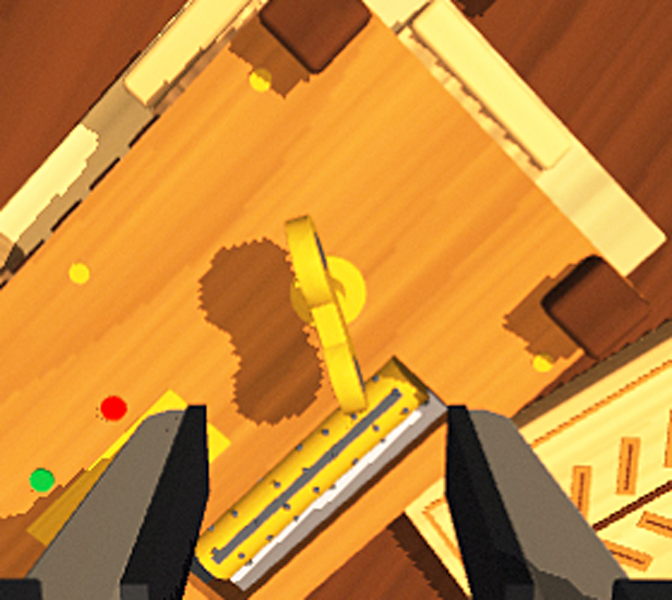

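The blade's top edge now runs from (298,220) to (352,410) in the crop. It is turned about 15° from the pads and centred near (322,310).

Run:
```python
from h import *
c=viewer.calibration('wrist');T=np.load('w3.npy')
w=lambda u,z:ray(c,(u[0]/2.4+150,u[1]/2.4+80),z,T)[:2].round(1)
a,b=w((298,222),147),w((350,408),147);print(a,b,(a+b)/2,np.degrees(np.arctan2(*(b-a)[::-1]))+90)
```

```text
[516.4  18.9] [561.4 -21.2] [538.9   -1.15] 48.295413301715925
```

Request:
drive_tool([
  {"dp": [0.001,0.02,0],"twist": [0,-7.5,0],"hand": 0.045},
  {"dp": [0.001,0.045,0],"twist": [0,-14.5,0],"hand": 0.045},
  {"dp": [0.001,0.075,0],"twist": [0,-14.5,0],"hand": 0.045},
  {"dp": [0.001,0.1,0],"twist": [0,-14.5,0],"hand": 0.03},
  {"dp": [0.001,0.11,0],"twist": [0,-14.5,0],"hand": 0.02},
])

```text
t: 12.3
tool_pos: [538.9, -3.6, 124.8]
tool_rot: [0.647, -0.647, -0.284, 0.286]
force: [-0.6, -1.1, 1.1]
finger_gap: 31.3
```

Request:
drive_tool([
  {"dp": [0,0,0],"twist": [0,0,0],"hand": 0.0},
  {"dp": [0,0,0],"twist": [0,0,0],"hand": 0.0},
  {"dp": [0,0,0],"twist": [0,0,0],"hand": 0.0},
  {"dp": [0,0,0],"twist": [0,0,0],"hand": 0.0},
  {"dp": [0,0,0],"twist": [0,0,0],"hand": 0.0},
], squeeze=10)

```text
t: 12.8
tool_pos: [540.1, -4.1, 127.5]
tool_rot: [-0.646, 0.647, 0.285, -0.286]
force: [-3.6, -4.2, 4.5]
finger_gap: 10.7
```

```bash
python3 -c "
from h import *
rel([540.5,-4.5,126.7],48)"
```

```text
t 12.8 pos [540.1  -4.1 127.5] yaw 47.6 q [ 0.14  0.42 -0.24  1.94  0.14  0.79  0.65] gap 10.7 F [-3.6 -4.2  4.5] T [-0.92   0.811 -0.022]
dp [-0.      0.0008 -0.0005] twist [ 0.1 -0.4 -0.1]
```

Request:
drive_tool([
  {"dp": [-0.0025,0,0],"twist": [0,0,0],"hand": 0.0},
  {"dp": [-0.0025,0,0],"twist": [0,0,0],"hand": 0.0},
  {"dp": [-0.0025,0,0],"twist": [0,6,0],"hand": 0.0},
  {"dp": [-0.0025,0,0],"twist": [0,12,0],"hand": 0.0},
  {"dp": [-0.0025,0,0],"twist": [0,18,0],"hand": 0.0},
], squeeze=45)

```text
t: 13.3
tool_pos: [540.1, -4.1, 127.5]
tool_rot: [-0.684, 0.684, 0.181, -0.179]
force: [0.9, -0.1, 3.0]
finger_gap: 9.0
```

Request:
drive_tool([
  {"dp": [0,0,0],"twist": [0,5,0],"hand": 0.0},
  {"dp": [0,0,0],"twist": [0,10,0],"hand": 0.0},
  {"dp": [0,0,0],"twist": [0,14,0],"hand": 0.0},
  {"dp": [0,0,0],"twist": [0,14,0],"hand": 0.0},
  {"dp": [0,0,0],"twist": [0,14,0],"hand": 0.0},
])

```text
t: 13.8
tool_pos: [540.2, -4.1, 127.5]
tool_rot: [0.7, -0.7, -0.099, 0.096]
force: [3.9, 1.6, 5.4]
finger_gap: 8.7
```

```bash
python3 -c "
from h import *
rel([540.5,-4.5,126.7],16)"
```

```text
t 13.8 pos [540.2  -4.1 127.5] yaw 15.8 q [ 0.04  0.41 -0.12  1.95  0.06  0.78  0.16] gap 8.7 F [3.9 1.6 5.4] T [ 0.307 -0.647  0.127]
dp [ 0.0002  0.0008 -0.0004] twist [ 0.  -0.2  0.2]
```

Torque is still normal at 0.13. I'll carry on in 15° steps and read the moment each time.

Request:
drive_tool([
  {"dp": [0.001,0,-0.001],"twist": [0,5,0],"hand": 0.0},
  {"dp": [0.001,0,-0.001],"twist": [0,10,0],"hand": 0.0},
  {"dp": [0.001,0,-0.001],"twist": [0,15,0],"hand": 0.0},
  {"dp": [0.001,0,-0.001],"twist": [0,15,0],"hand": 0.0},
  {"dp": [0.001,0,-0.001],"twist": [0,15,0],"hand": 0.0},
])

```text
t: 14.3
tool_pos: [540.4, -4.2, 127.5]
tool_rot: [0.708, -0.707, -0.006, 0.005]
force: [-0.9, 3.1, 7.5]
finger_gap: 8.7
```

```bash
python3 -c "
from h import *
rel([540.5,-4.5,126.7],1)"
```

```text
t 14.3 pos [540.4  -4.2 127.5] yaw 0.8 q [-0.01  0.41 -0.06  1.95  0.03  0.78 -0.07] gap 8.7 F [-0.9  3.1  7.5] T [ 0.624 -0.005  0.084]
dp [ 0.0001  0.0008 -0.0003] twist [-0.1 -0.2  0.1]
```

Request:
drive_tool([
  {"dp": [0,-0.0005,0.001],"twist": [0,5,0],"hand": 0.0},
  {"dp": [0,-0.001,0.001],"twist": [0,10,0],"hand": 0.0},
  {"dp": [0,-0.001,0.001],"twist": [0,15,0],"hand": 0.0},
  {"dp": [0,-0.001,0.001],"twist": [0,15,0],"hand": 0.0},
  {"dp": [0,-0.001,0.001],"twist": [0,15,0],"hand": 0.0},
])

```text
t: 14.8
tool_pos: [540.5, -4.2, 127.6]
tool_rot: [0.702, -0.702, 0.087, -0.088]
force: [4.7, 1.0, -0.3]
finger_gap: 8.5
```

```bash
python3 -c "
from h import *
rel([540.5,-4.5,126.7],-14)"
```

```text
t 14.8 pos [540.5  -4.2 127.6] yaw -14.1 q [-0.06  0.41  0.    1.95 -0.    0.78 -0.3 ] gap 8.5 F [ 4.7  1.  -0.3] T [ 0.355 -1.004  0.128]
dp [ 0.0001  0.0009 -0.0003] twist [-0.  -0.1  0.1]
```

Request:
drive_tool([
  {"dp": [0.001,0,0],"twist": [0,5,0],"hand": 0.0},
  {"dp": [0.001,0,0],"twist": [0,10,0],"hand": 0.0},
  {"dp": [0.001,0,0],"twist": [0,15,0],"hand": 0.0},
  {"dp": [0.001,0,0],"twist": [0,15,0],"hand": 0.0},
  {"dp": [0.001,0,0],"twist": [0,15,0],"hand": 0.0},
])

```text
t: 15.3
tool_pos: [540.6, -4.3, 127.6]
tool_rot: [0.685, -0.684, 0.178, -0.178]
force: [1.2, 3.7, 1.5]
finger_gap: 8.5
```

```bash
python3 -c "
from h import *
rel([540.5,-4.5,126.7],-29)"
```

```text
t 15.3 pos [540.6  -4.3 127.6] yaw -29.1 q [-0.1   0.41  0.06  1.95 -0.04  0.78 -0.53] gap 8.5 F [1.2 3.7 1.5] T [ 0.671 -0.324  0.124]
dp [ 0.      0.0009 -0.0003] twist [-0.  -0.1 -0. ]
```

Request:
drive_tool([
  {"dp": [0,0,0],"twist": [0,5,0],"hand": 0.0},
  {"dp": [0,0,0],"twist": [0,10,0],"hand": 0.0},
  {"dp": [0,0,0],"twist": [0,15,0],"hand": 0.0},
  {"dp": [0,0,0],"twist": [0,15,0],"hand": 0.0},
  {"dp": [0,0,0],"twist": [0,15,0],"hand": 0.0},
])

```text
t: 15.8
tool_pos: [540.7, -4.4, 127.6]
tool_rot: [0.656, -0.655, 0.266, -0.265]
force: [2.4, 4.0, 1.6]
finger_gap: 8.7
```

```bash
python3 -c "
from h import *
rel([540.5,-4.5,126.7],-44)"
```

```text
t 15.8 pos [540.7  -4.4 127.6] yaw -44.1 q [-0.15  0.41  0.12  1.96 -0.07  0.78 -0.76] gap 8.7 F [2.4 4.  1.6] T [ 0.915 -0.37   0.245]
dp [-0.      0.0009 -0.0002] twist [-0.  -0.1 -0. ]
```

Request:
drive_tool([
  {"dp": [0,0,0],"twist": [0,2,0],"hand": 0.0},
  {"dp": [0,0,0],"twist": [0,4,0],"hand": 0.0},
  {"dp": [0,0,0],"twist": [0,5,0],"hand": 0.0},
  {"dp": [0,0,0],"twist": [0,5,0],"hand": 0.0},
  {"dp": [0,0,0],"twist": [0,5,0],"hand": 0.0},
])

```text
t: 16.3
tool_pos: [540.7, -4.4, 127.6]
tool_rot: [0.643, -0.643, 0.295, -0.294]
force: [1.8, 5.1, 2.0]
finger_gap: 8.8
```

```bash
python3 -c "
from h import *
rel([540.5,-4.5,126.7],-49)"
```

```text
t 16.3 pos [540.7  -4.4 127.6] yaw -49.2 q [-0.17  0.41  0.14  1.96 -0.08  0.78 -0.84] gap 8.8 F [1.8 5.1 2. ] T [ 1.1   -0.386  0.285]
dp [-0.      0.0009 -0.0002] twist [-0.  -0.2 -0. ]
```

Request:
drive_tool([
  {"dp": [0,0,0],"twist": [0,2,0],"hand": 0.0},
  {"dp": [0,0,0],"twist": [0,4,0],"hand": 0.0},
  {"dp": [0,0,0],"twist": [0,5,0],"hand": 0.0},
  {"dp": [0,0,0],"twist": [0,5,0],"hand": 0.0},
  {"dp": [0,0,0],"twist": [0,5,0],"hand": 0.0},
])

```text
t: 16.8
tool_pos: [540.7, -4.4, 127.5]
tool_rot: [0.63, -0.629, 0.322, -0.322]
force: [2.1, 5.3, 1.6]
finger_gap: 9.1
```

```bash
python3 -c "
from h import *
rel([540.5,-4.5,126.7],-54)"
```

```text
t 16.8 pos [540.7  -4.4 127.5] yaw -54.2 q [-0.18  0.41  0.16  1.96 -0.09  0.78 -0.92] gap 9.1 F [2.1 5.3 1.6] T [ 1.096 -0.362  0.391]
dp [ 0.      0.0008 -0.0002] twist [-0.  -0.2 -0. ]
```

Torque is now 0.39, about 0.26 above the running value, so the key is firm against its stop. Releasing and lifting clear.

Request:
drive_tool([
  {"dp": [0,0,0],"twist": [0,0,0],"hand": 0.05},
  {"dp": [0,0,0],"twist": [0,0,0],"hand": 0.05},
  {"dp": [0,0,0],"twist": [0,0,0],"hand": 0.05},
  {"dp": [0,0,0],"twist": [0,0,0],"hand": 0.05},
  {"dp": [0,-0.01,0],"twist": [0,0,0],"hand": 0.05},
])

```text
t: 17.3
tool_pos: [539.5, -5.5, 136.6]
tool_rot: [-0.628, 0.63, -0.324, 0.322]
force: [0.1, 0.3, -0.8]
finger_gap: 46.9
```

Request:
drive_tool([
  {"dp": [0,-0.03,0],"twist": [0,0,0],"hand": 0.05},
  {"dp": [0,-0.06,0],"twist": [0,-8,0],"hand": 0.05},
  {"dp": [0,-0.09,0],"twist": [0,-16,0],"hand": 0.05},
  {"dp": [0,-0.1,0],"twist": [0,-24,0],"hand": 0.05},
  {"dp": [0,-0.1,0],"twist": [0,-32,0],"hand": 0.05},
])

```text
t: 17.8
tool_pos: [542.1, -5.2, 240.7]
tool_rot: [0.694, -0.694, 0.133, -0.137]
force: [0.1, 0.5, 0.1]
finger_gap: 50.0
```

```bash
python3 -c "
from h import *
rel([524.5,-88.5,220],-11)"
```

```text
t 17.8 pos [542.1  -5.2 240.7] yaw -22.0 q [-0.12  0.26  0.08  1.86 -0.02  1.02 -0.41] gap 50.0 F [0.1 0.5 0.1] T [-0.009 -0.031  0.039]
dp [ 0.0149  0.0206 -0.0839] twist [ -0.1 -11.    0.3]
```

Request:
drive_tool([
  {"dp": [0.007,0,-0.042],"twist": [0,-5,0],"hand": 0.045},
  {"dp": [0.015,0.02,-0.084],"twist": [0,-11,0],"hand": 0.045},
  {"dp": [0.015,0.035,-0.084],"twist": [0,-11,0],"hand": 0.045},
  {"dp": [0.015,0.05,-0.084],"twist": [0,-11,0],"hand": 0.045},
  {"dp": [0.015,0.05,-0.084],"twist": [0,-11,0],"hand": 0.045},
])

```text
t: 18.3
tool_pos: [521.3, -88.7, 186.5]
tool_rot: [-0.704, 0.704, -0.071, 0.069]
force: [0.0, -0.4, -0.4]
finger_gap: 45.4
```

```bash
python3 -c "
from h import *
rel([524.5,-88.5,120],-11)
s=st();np.save('w4.npy',wpose(s));w=snap('wrist','w4.png')
cv2.imwrite('pics/c4.png',cv2.resize(w[80:380,120:440],None,fx=2,fy=2,interpolation=2))"
```

```text
t 18.3 pos [521.3 -88.7 186.5] yaw -11.4 q [ 0.03  0.31  0.09  1.94 -0.04  0.9  -0.06] gap 45.4 F [ 0.  -0.4 -0.4] T [ 0.005 -0.057  0.021]
dp [0.0033 0.0665 0.0009] twist [ 0.  -0.4 -0.2]
```

View pics/c4.png

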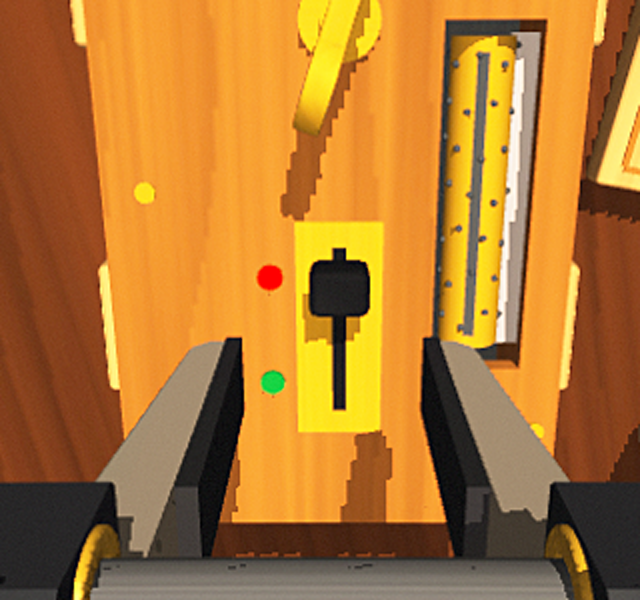

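The knob top is at (339,288) in the crop and still at the red dot. The track is aligned with the pads.

```bash
python3 -c "
from h import *
k=ray(viewer.calibration('wrist'),(289.5,224),125,np.load('w4.npy'));print(k)
k[2]=121;rel(k,-11)"
```

```text
[525.29867345 -84.30434799 125.        ]
t 18.35 pos [522.2 -88.5 187.5] yaw -11.3 q [ 0.03  0.31  0.09  1.94 -0.04  0.9  -0.06] gap 45.0 F [-0.2 -0.9  0.3] T [-0.061 -0.035  0.003]
dp [0.0023 0.0665 0.0048] twist [ 0.  -0.3 -0.1]
```

Request:
drive_tool([
  {"dp": [0.002,0.02,0.003],"twist": [0,0,0],"hand": 0.045},
  {"dp": [0.002,0.04,0.003],"twist": [0,0,0],"hand": 0.045},
  {"dp": [0.002,0.06,0.003],"twist": [0,0,0],"hand": 0.045},
  {"dp": [0.002,0.067,0.003],"twist": [0,0,0],"hand": 0.04},
  {"dp": [0.002,0.067,0.003],"twist": [0,0,0],"hand": 0.035},
], squeeze=15)

```text
t: 18.85
tool_pos: [525.2, -85.5, 120.6]
tool_rot: [-0.704, 0.704, -0.07, 0.069]
force: [-0.2, -0.6, 1.0]
finger_gap: 35.4
```

Request:
drive_tool([
  {"dp": [0,0,0],"twist": [0,0,0],"hand": 0.0},
  {"dp": [0,0,0],"twist": [0,0,0],"hand": 0.0},
  {"dp": [0,0,0],"twist": [0,0,0],"hand": 0.0},
  {"dp": [0,0,0],"twist": [0,0,0],"hand": 0.0},
  {"dp": [0,0,0],"twist": [0,0,0],"hand": 0.0},
], squeeze=15)

```text
t: 19.35
tool_pos: [524.2, -85.5, 121.5]
tool_rot: [0.704, -0.704, 0.071, -0.069]
force: [-5.4, 1.8, 5.3]
finger_gap: 19.8
```

```bash
python3 -c "
from h import *
rel([525,-86,121],-11)"
```

```text
t 19.35 pos [524.2 -85.5 121.5] yaw -11.3 q [ 0.03  0.4   0.09  1.98 -0.05  0.76 -0.05] gap 19.8 F [-5.4  1.8  5.3] T [0.303 1.122 0.031]
dp [ 0.0008  0.0005 -0.0003] twist [-0.  -0.3 -0.1]
```

Request:
drive_tool([
  {"dp": [-0.002,0,-0.01],"twist": [0,0,0],"hand": 0.0},
  {"dp": [-0.002,0,-0.02],"twist": [0,0,0],"hand": 0.0},
  {"dp": [-0.002,0,-0.03],"twist": [0,0,0],"hand": 0.0},
  {"dp": [-0.002,0,-0.04],"twist": [0,0,0],"hand": 0.0},
  {"dp": [-0.002,0,-0.044],"twist": [0,0,0],"hand": 0.0},
], squeeze=25)

```text
t: 19.85
tool_pos: [516.3, -125.1, 121.5]
tool_rot: [0.706, -0.702, 0.069, -0.071]
force: [3.0, 18.5, 6.2]
finger_gap: 19.9
```

Request:
drive_tool([
  {"dp": [0,0,0],"twist": [0,0,0],"hand": 0.0},
  {"dp": [0,0,-0.002],"twist": [0,0,0],"hand": 0.0},
  {"dp": [0,0,-0.002],"twist": [0,0,0],"hand": 0.0},
  {"dp": [0,0,-0.002],"twist": [0,0,0],"hand": 0.0},
  {"dp": [0,0,-0.002],"twist": [0,0,0],"hand": 0.0},
])

```text
t: 20.35
tool_pos: [516.3, -125.1, 121.5]
tool_rot: [0.706, -0.701, 0.068, -0.07]
force: [2.8, 16.2, 5.6]
finger_gap: 20.0
```

```bash
python3 -c "
from h import *
rel([516.5,-124.7,121],-11)"
```

```text
t 20.35 pos [ 516.3 -125.1  121.5] yaw -11.2 q [ 0.1   0.4   0.09  1.98 -0.06  0.76  0.04] gap 20.0 F [ 2.8 16.2  5.6] T [ 3.652 -0.686 -0.036]
dp [0.0001 0.0005 0.0004] twist [-0.4 -0.2  0.1]
```

It travelled 40.4 mm and now pushes against the end of the track with 16 N. Releasing and lifting clear.

Request:
drive_tool([
  {"dp": [0,0,0.004],"twist": [0,0,0],"hand": 0.05},
  {"dp": [0,0,0.004],"twist": [0,0,0],"hand": 0.05},
  {"dp": [0,0,0.004],"twist": [0,0,0],"hand": 0.05},
  {"dp": [0,0,0.004],"twist": [0,0,0],"hand": 0.05},
  {"dp": [0,0,0.004],"twist": [0,0,0],"hand": 0.05},
])

```text
t: 20.85
tool_pos: [514.7, -127.4, 120.4]
tool_rot: [-0.703, 0.704, -0.07, 0.07]
force: [-0.4, 0.0, 1.1]
finger_gap: 49.9
```

Request:
drive_tool([
  {"dp": [0,-0.03,0],"twist": [0,0,0],"hand": 0.05},
  {"dp": [0,-0.06,0],"twist": [0,0,0],"hand": 0.05},
  {"dp": [0,-0.1,0],"twist": [0,0,0],"hand": 0.05},
  {"dp": [0,-0.14,0],"twist": [0,0,0],"hand": 0.05},
  {"dp": [0,-0.14,0],"twist": [0,0,0],"hand": 0.05},
])

```text
t: 21.35
tool_pos: [518.0, -127.6, 266.1]
tool_rot: [-0.703, 0.704, -0.066, 0.074]
force: [0.7, -0.3, 0.1]
finger_gap: 50.1
```

```bash
python3 -c "
from h import *
rel([516.5,-124.7,260],-11)
w=snap('wrist','w5.png')[30:330,160:400];d=snap('side','d5.png')[150:330,180:390]
cv2.imwrite('pics/c5.png',np.hstack([cv2.resize(w,(400,500),interpolation=2),cv2.resize(d,(400,500),interpolation=2)]))"
```

```text
t 21.35 pos [ 518.  -127.6  266.1] yaw -11.4 q [ 0.08  0.22  0.11  1.85 -0.03  1.06  0.01] gap 50.1 F [ 0.7 -0.3  0.1] T [-0.086 -0.089  0.002]
dp [-0.0022  0.0061  0.0026] twist [-0.  -0.4  0.6]
```

View pics/c5.png

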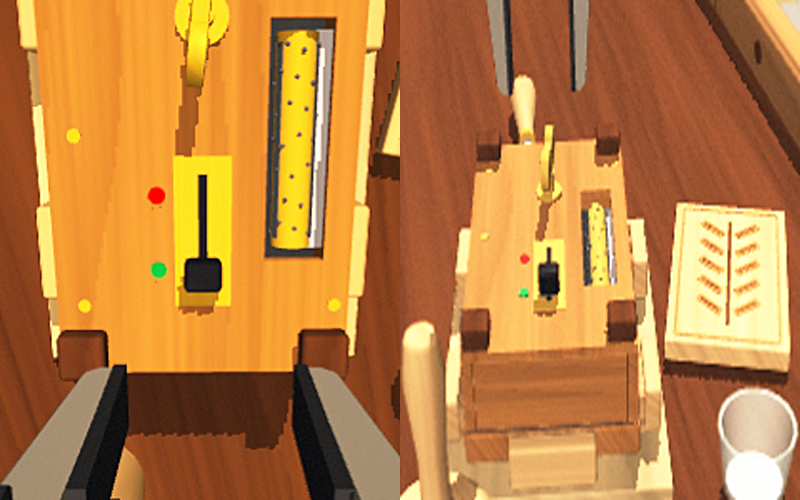

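The knob sits at the green dot (202,274), the drum has turned (its dark band is gone from view), and the gripper is well clear. Handing in.

```bash
python3 -c "
from h import *
print(job.close_job())"
```

```text
the job is handed in; nothing more can be done
None
```

I wound the key clockwise to its stop, slid the knob to the green dot and let go. The job was handed in at about 21.4 s of the 72 s allowed; no verdict is reported.

- **Winding:** it took two grips, about 320° in all. The turning moment rose from about 0.13 N m to 0.39 N m over the last 25° (about 0.26 N m over running), which is in the firm range and well short of the 0.7 N m that strains it. The wrist moment readings are noisy by about 0.03 N m, and one 5° step near the stop rose less than expected, by 0.04 instead of 0.13.
- **Sliding:** the knob travelled about 40 mm and came up against the end of its track with about 16 N.
- **Last checks:** the final pictures show the knob at the green dot and the drum turned since the earlier view, though I did not measure its speed. The gripper was open and about 140 mm above the knob, with force readings near zero. I never worked near the tools, tub or panel and saw nothing disturbed, but I did not measure their positions afterwards.
- **Disagreement:** wrist-camera distances came out about 3.5% short against the known spacing of the feet, so I corrected positions by feel when gripping.

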